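Pin the indexing collar of an engraving fixture

ROBOT

A 6-joint arm with a two-finger parallel gripper is mounted at the origin on a cart in front of the work surface, level with it; the furniture and walls round the work are solid. World frame = base frame: x ahead of the robot, y to its left, z up, the work surface at z = 0. Lengths are in mm, angles in degrees, forces in N, time in s.
With the tool pointing down it reaches from about 300 to 875 mm from the base axis. Payload 6.4 kg.
Tool frame: the origin (TCP) lies midway between the tips of the shut fingers; the grasp point (between the pads) lies grip_point_offset behind it (grip_point_offset is the distance from the TCP to the grasp point, in mm); z points along the fingers, y is the line along which they close (so a half turn about z gives the same grasp; the last joint's range is limited). The gripper opens to 85 mm and grips with 20 to 120 N. Pads are 22 mm wide; open, the fingers measure 114 mm over their backs; the gripper's body (76 mm by 85 mm) begins 54 mm behind the grasp point. The pads swing forward as they close: fully open they stand 13 mm farther back than shut.
Start: joints at [62.263, 10.359, 92.074, -0, 77.567, -11.82], TCP at [157.676, 552.973, 231.288] pointing down, gripper open.
Joint ranges: [-171.53, 171.53], [-51.25, 118.39], [17.06, 147.69], [-65.23, 245.23], [0, 150.52], [-178.68, 178.68]. Speed limits (degrees/s): [147.25, 147.25, 172.46, 180, 180, 180].

INTERFACE

Orientations are given as a 3x3 rotation matrix whose columns are the frame's x, y, z axes.
In Python, from workcell import * gives the robot as it stands.
- The arm moves only by the tool carry_out, never from a script. Its argument "targets" is a list of rows, each a list of 3 entries, a list of its own where there are three numbers: the turn, a rotation vector about the tool's x, y, z in degrees, then the shift along the tool's x, y, z in mm, then the opening, from 0 (shut) to 1 (fully open). A call has exactly 8 rows; each row is the pose to reach, as a shift and turn from the pose commanded when the call began, along the tool's axes at that moment; what a row does not reach only later rows make up. A row lasts 1/8 s, in which the tool goes at most 62.5 mm and 10.7 degrees, less where a joint would pass 70% of its speed; a pose out of reach is approached as far as the arm can. A call with a gripper value outside its range is refused whole. The fingers move at their own pace and stop on an object; "force" is the grip in N (left out, the last holds). Time passes only in rows, so rows that repeat a pose let the fingers close, or fill a call up. It gives the time, the measured TCP pose, the force, the opening and the grip force at its end, in the units of the state.
- get_state(): the state, without advancing time (a new reading comes with each control period).
- get_image(name): name is "scene" or "top" or "wrist"; returns a dict with "image" (420x560x3 uint8, red, green, blue), "range_z" (420x560 float32, mm along the optical axis (not along the pixel's ray), 0 where there is no reading), "mtx" (3x3 intrinsics, pixels), "cam_to_world" (4x4, takes a point from camera to world coordinates). Camera axes: x right, y down, z forward; pixel columns grow to the right and rows downward; lengths in mm; the calibration is good to about 2 mm. A picture is of the moment at which its call begins.
- sign_off(): hands the job in; it is judged then, once.
The state is a dict: "t": time; "joints": joint angles; "dq": joint speeds; "effort": joint torques, N m; "tcp_pos": TCP position; "ee_rot": TCP orientation; "contact_force": force on the tool from outside, world axes, zero at the start; "moment": the same for the moment, N m; "grip_width": opening from 0.0 (shut) to 1.0 (fully open); "grasp_force": force on a finger pad.
Only numpy, scipy, OpenCV 4.12 (cv2) and the standard library are available. Lean on these libraries where they do the work, as an engineer would, in place of code of your own. Each camera call takes 0.05 s, during which the arm holds its last target. There are 200 camera calls.

TASK

Lock the engraving fixture for the next cut: turn its collar by the black bar on top until the hole in the collar's tongue stands over the hole in the blue base plate, and put the red-knobbed pin down through both holes, upright and fully home with its brass flange resting on the tongue. Leave the black-knobbed pin in the wooden rest.

Things in the scene. Friction and masses are not known exactly. Their poses are not given: they have to be found in the camera images.
- collar (a joint): Angle (rad) of the steel collar about the fixture's vertical spindle, counter-clockwise from above positive, limits -1.0 to 1.8. At 0 its hole stands exactly over the base's hole. It starts between 0.5 and 1.2, so it must turn clockwise. No stop or click at 0; friction (about 0.08 N m) holds it wherever it is left.
- collar_bar (a point): On the spindle axis, inside the upright black bar on the collar, 14 mm below the bar's top, 61 mm above the bench. Pinch the bar here and turn about the vertical. Bar 16 mm thick (point's x), 56 long (y), 36 high; it stands on the collar's disc (72 mm across), whose top is 22 mm below this point. Turns with the collar; its -x points along the tongue to the tongue's hole.
- collar_hole (a point): Centre of the upper mouth of the 24 mm hole through the collar's tongue, 55 mm from the spindle axis, 39 mm above the bench. The tongue is 46 mm wide and 14 mm thick; its end is 25 mm beyond this point. Turns with the collar.
- base_hole (a point): Centre of the upper mouth of the 28 mm hole through the fixture's blue base plate (160 x 110 x 24 mm, fixed to the bench), 24 mm above the bench, 55 mm from the spindle axis. The tongue passes 1 mm above the plate. The point's -x points from the spindle to this hole; at collar angle 0 its axes agree with the collar's.
- red_pin_knob (a point): The pin to use; point on the axis of its red round knob (22 mm across, 44 tall), 20 mm below the top. Bottom of the brass flange (40 mm across, 6 thick) is 30 mm below this point, then a 12 mm steel shank, 30 long, tapered tip 60 mm below this point. z up along the pin. Loose, 90 g. Starts upright in the wooden rest, 70 mm above the bench; fully home in the fixture it is 45 mm above base_hole.
- black_pin_knob (a point): Same point on the knob of the other pin, black, same shape but with a shank of only 14 mm: too short, leave it where it stands, 90 mm from the red one in the other hole of the wooden rest.
- pin_rest: Wooden rest for the two pins, 60 x 150 x 40 mm, fixed to the bench; origin at the centre of its underside. Two 19 mm square holes 45 mm either side of its centre along its y; which pin stands in which hole varies. The pins' flanges lie on its top.

How it is judged (in metres and radians):
At the end, for the whole second after the job is handed in: The collar stands within 0.3 rad of lined up; the red-knobbed pin is through both holes, its knob point within 16 mm (horizontally) of the base hole's centre and 41 to 49 mm above its mouth, upright within 0.15 rad, at rest (value of joint collar between -0.3 and 0.3 rad and z of red_pin_knob in the frame of base_hole between 0.041 and 0.049 m and horizontal distance between red_pin_knob and base_hole below 0.016 m and angle between red_pin_knob's own z axis and vertical below 0.15 rad and linear speed of red_pin below 0.02 m/s); the robot touches nothing.
It fails at once if the black-knobbed pin is moved more than 20 mm (distance of black_pin_knob from where it was at the start of the episode above 0.02 m).
It also fails if it takes over 54 s, if anything falls off the work surface, if the arm or the gripper's body presses on something with over 40 N, if the wrist force passes 120 N, or if a joint passes its speed limit or range.

## Working session

There is one attempt and no reset: what is moved stays moved. The work goes in short steps, Python scripts to look and compute and a tool call to move; the robot and the scene stay as the last step left them, time stands still between calls to the robot, and variables do not carry over. Pictures are saved under pics/ and viewed, at most 10 in all, crops included, and the job is handed in when it is done.

Besides the shell and the picture viewer there is one more tool, called after "Request:" by a JSON object that holds its "name" and its "arguments", one argument or row to a line. carry_out: Moves the arm, as the interface text tells. Its arguments: {"type":"object","properties":{"targets":{"type":"array","items":{"type":"array"}},"force":{"type":"number"}},"required":["targets"]}

```bash
mkdir -p pics; cat > h.py <<'E'
from workcell import *
import numpy as np, cv2
def grab(n,f=None):
    d=get_image(n)
    if f: cv2.imwrite('pics/'+f,cv2.cvtColor(d['image'],cv2.COLOR_RGB2BGR))
    return d
def world(d):
    z=d['range_z'];K=d['mtx'];v,u=np.mgrid[:z.shape[0],:z.shape[1]]
    P=np.stack([(u-K[0,2])/K[0,0]*z,(v-K[1,2])/K[1,1]*z,z,np.ones_like(z)],-1)@np.array(d['cam_to_world']).T
    P=P[...,:3];P[z<=0]=np.nan
    return P
E
python3 - <<'E'
from h import *
s=get_state();print({k:np.round(v,3).tolist() for k,v in s.items()})
import workcell;print(globals().get('grip_point_offset'),[x for x in dir(workcell) if x[0]!='_'])
for n in('top','scene'):
    d=grab(n,n+'0.png');print(n,np.round(d['mtx'],1).tolist(),np.round(d['cam_to_world'],3).tolist())
E
```

```text
{'t': 0.0, 'joints': [62.265, 10.402, 92.133, 0.0, 77.568, -11.82], 'dq': [-0.108, -0.046, 0.008, -0.086, -0.018, -0.097], 'effort': [0.001, -44.487, -35.134, 0.0, 0.009, 0.0], 'tcp_pos': [157.384, 552.453, 230.372], 'ee_rot': [[-0.962, 0.274, -0.001], [0.274, 0.962, -0.002], [0.0, -0.002, -1.0]], 'contact_force': [1.184, 0.054, 0.649], 'moment': [-0.009, 0.023, -0.005], 'grasp_force': 0.0, 'grip_width': 1.001}
18.700000000000003 ['MotionError', 'get_image', 'get_state', 'grip_point_offset', 'sign_off']
top [[541.1, 0.0, 289.5], [0.0, 541.1, 226.1], [0.0, 0.0, 1.0]] [[0.003, -0.995, 0.098, 366.707], [-1.0, -0.003, -0.006, 22.273], [0.006, -0.098, -0.995, 1409.863], [0.0, 0.0, 0.0, 1.0]]
scene [[395.2, 0.0, 279.6], [0.0, 395.2, 213.9], [0.0, 0.0, 1.0]] [[-0.87, -0.391, 0.301, 242.695], [-0.493, 0.7, -0.516, 455.914], [-0.009, -0.597, -0.802, 803.713], [0.0, 0.0, 0.0, 1.0]]
```

View pics/top0.png

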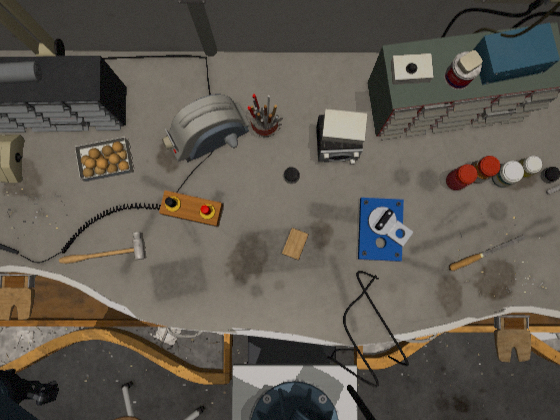

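View pics/scene0.png

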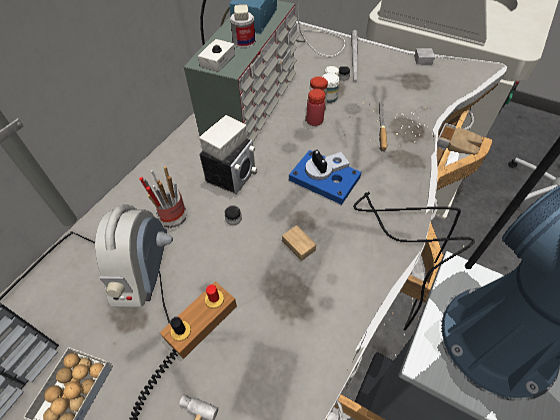

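The top view shows the wooden rest at about (191,208), with the red knob at (207,211) and the black knob at (172,202). The blue plate is at (382,229), with the black bar at (383,218), the tongue hole near (403,235) and the base hole near (380,243). Next I'll measure these in world coordinates.

```bash
cat > m.py <<'E'
from h import *
def med(P,m): return np.round(np.nanmedian(P[m],0),1)
def ray(d,u,v,h):
    K=d['mtx'];T=np.array(d['cam_to_world']);r=T[:3,:3]@[(u-K[0,2])/K[0,0],(v-K[1,2])/K[1,1],1];o=T[:3,3]
    return o+r*(h-o[2])/r[2]
def box(m,c0,c1,r0,r1):
    o=np.zeros_like(m);o[r0:r1,c0:c1]=m[r0:r1,c0:c1];return o
E
python3 - <<'E'
from m import *
for n,bx in(('top',dict(rest=(155,230,185,230),fix=(350,420,190,270))),('scene',dict(rest=(150,245,275,365),fix=(280,370,135,210)))):
    d=grab(n);P=world(d);I=d['image'].astype(int);R,G,B=I[...,0],I[...,1],I[...,2];Z=P[...,2]
    red=box((R>120)&(G<70)&(B<70),*bx['rest'])&(Z>60)
    blk=box((R<70)&(G<70)&(B<70),*bx['rest'])&(Z>60)
    bar=box((R<80)&(G<80)&(B<80),*bx['fix'])&(Z>55)
    for k,m in(('red',red),('blk',blk),('bar',bar)):
        t=m&(Z>np.nanpercentile(Z[m],60)-4);q=P[t];p=q[:,:2]-q[:,:2].mean(0);w,V=np.linalg.eigh(np.cov(p.T))
        print(n,k,m.sum(),t.sum(),np.round(q.mean(0),1),'mid',np.round((q.min(0)+q.max(0))/2,1),'long ax',np.round(V[:,1],3),np.round(np.sqrt(w*12),1))
    blue=box((B>R+50),*bx['fix'])&(abs(Z-24)<6)
    q=P[blue][:,:2];print('blue',blue.sum(),med(P,blue),cv2.minAreaRect(q.astype(np.float32)))
    wood=box((R>B+40)&(R>100),*bx['rest'])&(abs(Z-40)<5)
    print('wood',wood.sum(),med(P,wood),cv2.minAreaRect(P[wood][:,:2].astype(np.float32)))
    # tongue metal
    st=box((abs(R-B)<40)&(R>110),*bx['fix'])&(abs(Z-39)<5)
    print('steel',st.sum(),med(P,st),cv2.minAreaRect(P[st][:,:2].astype(np.float32)))
    c0,c1,r0,r1=bx['fix'];cv2.imwrite(f'pics/{n}_fix.png',cv2.resize(cv2.cvtColor(d['image'][r0:r1,c0:c1],cv2.COLOR_RGB2BGR),None,fx=7,fy=7,interpolation=cv2.INTER_CUBIC))
E
```

```text
top red 54 49 [539.3 223.9  89.2] mid [538.9 224.3  89.6] long ax [-0.909  0.417] [17.  18.2]
top blk 85 53 [557.7 310.8  89.2] mid [557.2 311.4  90.3] long ax [0.534 0.845] [16.7 19.2]
top bar 129 99 [ 516.9 -222.2   74.3] mid [ 517.4 -222.3   76.1] long ax [-0.807  0.59 ] [15.1 54.7]
blue 1561 [ 479.3 -208.8   23.2] ((497.99072265625, -222.01132202148438), (110.92729949951172, 159.43972778320312), 87.21951293945312)
wood 952 [547.  268.   39.7] ((548.6942749023438, 268.34783935546875), (150.334228515625, 60.527549743652344), 77.83834838867188)
steel 612 [ 503.  -242.    38.5] ((500.9158020019531, -240.00192260742188), (116.2618408203125, 67.7482681274414), 48.5217399597168)
scene red 81 75 [538.3 223.5  89.5] mid [538.4 223.6  89.5] long ax [-0.82  -0.572] [16.9 18.3]
scene blk 156 94 [556.8 311.1  89. ] mid [556.9 311.3  88.7] long ax [-0.913 -0.409] [17.6 18.3]
scene bar 148 84 [ 516.4 -220.8   74.3] mid [ 517.4 -223.1   73.5] long ax [-0.812  0.584] [15.9 53.1]
blue 1116 [ 470.6 -201.2   24.3] ((497.8662414550781, -222.80625915527344), (111.37442016601562, 160.4738311767578), 87.09686279296875)
wood 1549 [543.6 270.1  39.8] ((549.2452392578125, 266.27423095703125), (149.70298767089844, 62.29011535644531), 78.21272277832031)
steel 451 [ 497.5 -238.1   39.3] ((471.53594970703125, -213.57586669921875), (116.80064392089844, 149.6866912841797), 46.72370147705078)
```

View pics/top_fix.png

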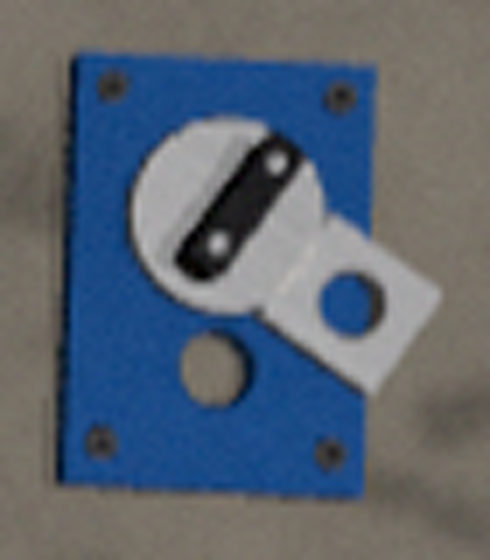

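Crop of the fixture: the tongue hole is at crop (352,302), i.e. pixel (400.3,233.1), and the base hole at (216,368), i.e. (380.9,242.6). I'll check both with rays and work out the first moves.

```bash
cat > go.py <<'E'
from m import *
def go(x,y,z,yaw=None,s=None):
    "shift in tool axes and z-turn to bring TCP to x,y,z with tool y axis at yaw (deg, mod 180)"
    s=s or get_state();R=np.array(s['ee_rot']);p=np.array(s['tcp_pos'])
    cur=np.degrees(np.arctan2(R[1,1],R[0,1]));c=np.radians(cur)
    Rd=np.array([[-np.sin(c),np.cos(c),0],[np.cos(c),np.sin(c),0],[0,0,-1]])
    print('p',np.round(p,1),'yaw',round(cur,1),'tilt',np.round(R[:2,2],4),'j',np.round(s['joints'],0),'w',round(s['grip_width'],3),'gf',round(s['grasp_force'],1),'F',np.round(s['contact_force'],1),'M',np.round(s['moment'],2),'t',s['t'])
    print('  sh',np.round(Rd.T@(np.array([x,y,z])-p),1),'turn',None if yaw is None else round((cur-yaw+90)%180-90,1))
E
python3 - <<'E'
from go import *
d=grab('top')
s=np.array([516.9,-222])
for n,u,v,h in(('tongue',352,302,39),('base',216,368,24)):
    q=ray(d,350+(u+.5)/7-.5,190+(v+.5)/7-.5,h)[:2];e=q-s;print(n,q,np.hypot(*e),np.degrees(np.arctan2(e[1],e[0])))
go(517,-222,160,54.1); go(517,-222,231,54.1)
E
```

```text
tongue [ 486.33913197 -267.27537188] 54.62440803558971 -124.01934304805464
base [ 463.17303541 -220.04107288] 53.76266473731397 177.91187608085593
p [157.5 552.7 230.8] yaw 74.1 tilt [-0.0004 -0.0007] j [ 62.  10.  92.  -0.  78. -12.] w 0.995 gf 0.0 F [-0.2 -0.  -0.2] M [ 0.04  0.03 -0.03] t 0.25
  sh [-558.1 -646.5   70.8] turn 20.0
p [157.5 552.7 230.8] yaw 74.1 tilt [-0.0004 -0.0007] j [ 62.  10.  92.  -0.  78. -12.] w 0.995 gf 0.0 F [-0.2 -0.  -0.2] M [ 0.04  0.03 -0.03] t 0.25
  sh [-5.581e+02 -6.465e+02 -2.000e-01] turn 20.0
```

Request:
{"name": "carry_out", "arguments": {
  "targets": [
    [[0, 0, 3], [-40, -46, 0], 1],
    [[0, 0, 5], [-80, -92, 0], 1],
    [[0, 0, 7], [-120, -139, 0], 1],
    [[0, 0, 9], [-160, -185, 0], 1],
    [[0, 0, 11], [-200, -231, 0], 1],
    [[0, 0, 13], [-240, -277, 0], 1],
    [[0, 0, 15], [-280, -324, 0], 1],
    [[0, 0, 17], [-320, -370, 0], 1]
  ],
  "force": 60
}}

```text
t: 1.25
tcp_pos: [364.5, 107.5, 231.6]
ee_rot: [[-0.839, 0.544, 0.001], [0.544, 0.839, 0.0], [-0.001, 0.001, -1.0]]
contact_force: [1.2, 0.3, -0.4]
grip_width: 1.003
grasp_force: 0.0
```

```bash
python3 -c "
from go import *
go(517,-222,150,54.5)"
```

```text
p [364.5 107.5 231.6] yaw 57.0 tilt [0.0014 0.0001] j [ -2. -17. 118.   0.  79. -59.] w 1.003 gf 0.0 F [ 1.2  0.3 -0.4] M [0.02 0.01 0.04] t 1.25
  sh [-307.3 -193.4   81.6] turn 2.5
```

Request:
{"name": "carry_out", "arguments": {
  "targets": [
    [[0, 0, 0.5], [-45, -28, 5], 1],
    [[0, 0, 1], [-90, -57, 10], 1],
    [[0, 0, 1.5], [-135, -85, 20], 1],
    [[0, 0, 2], [-180, -113, 35], 1],
    [[0, 0, 2.5], [-225, -142, 50], 1],
    [[0, 0, 2.5], [-270, -170, 65], 1],
    [[0, 0, 2.5], [-307, -193, 82], 1],
    [[0, 0, 2.5], [-307, -193, 82], 1]
  ]
}}

```text
t: 2.25
tcp_pos: [516.4, -221.5, 147.2]
ee_rot: [[-0.813, 0.582, -0.002], [0.582, 0.813, 0.001], [0.003, -0.0, -1.0]]
contact_force: [-0.5, 0.6, -0.7]
grip_width: 1.0
grasp_force: 0.0
```

```bash
python3 -c "
from go import *
d=grab('wrist','w1.png')
go(517,-222,44,54.5)
P=world(d);I=d['image'].astype(int);Z=P[...,2]
m=(I.max(-1)<80)&(Z>70)&(Z<80)&(np.hypot(P[...,0]-517,P[...,1]+222)<45)
q=P[m];w,V=np.linalg.eigh(np.cov(q[:,:2].T));print(m.sum(),q.mean(0),(q.min(0)+q.max(0))/2,V[:,1],np.sqrt(w*12))
m=(abs(Z-39)<3)&(np.hypot(P[...,0]-517,P[...,1]+222)<60)
"
```

```text
p [ 516.2 -220.1  148. ] yaw 54.5 tilt [-0.0021  0.0016] j [-35.  14.  98.   0.  68. -90.] w 0.997 gf 0.0 F [-1.  -0.3 -0.6] M [-0.03 -0.03  0.02] t 2.3
  sh [ -1.8  -1.1 104. ] turn -0.0
1720 [ 516.92417677 -223.01459119   75.2674172 ] [ 517.61806161 -223.6508856    73.98019271] [-0.80869159  0.58823287] [15.80092156 53.9953057 ]
```

View pics/w1.png

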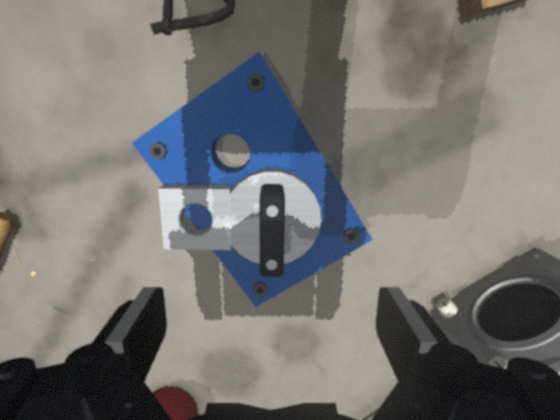

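The wrist view shows the bar upright at about (272,230), midway between the open fingers and square to them. The tongue hole is at (196,218) and the base hole at (232,152). I'll go down and grip the bar.

Request:
{"name": "carry_out", "arguments": {
  "targets": [
    [[0, 0, 0.5], [-2, -1, 25], 1],
    [[0, 0, 0.5], [-2, -1, 50], 1],
    [[0, 0, 0.5], [-2, -1, 75], 1],
    [[0, 0, 0.5], [-2, -1, 93], 1],
    [[0, 0, 0.5], [-2, -1, 103], 1],
    [[0, 0, 0.5], [-2, -1, 103], 0.5],
    [[0, 0, 0.5], [-2, -1, 103], 0.1],
    [[0, 0, 0.5], [-2, -1, 103], 0]
  ],
  "force": 60
}}

```text
t: 3.3
tcp_pos: [518.4, -221.8, 47.2]
ee_rot: [[-0.81, 0.587, 0.001], [0.587, 0.81, -0.001], [-0.002, 0.0, -1.0]]
contact_force: [-0.1, -0.1, -0.5]
grip_width: 0.379
grasp_force: 0.0
```

Request:
{"name": "carry_out", "arguments": {
  "targets": [
    [[0, 0, 0], [0, 0, 0], 0],
    [[0, 0, 0], [0, 0, 0], 0],
    [[0, 0, 0], [0, 0, 0], 0],
    [[0, 0, 0], [0, 0, 0], 0],
    [[0, 0, 2], [0, 0, 0], 0],
    [[0, 0, 6], [0, 0, 0], 0],
    [[0, 0, 10], [0, 0, 0], 0],
    [[0, 0, 10], [0, 0, 0], 0]
  ]
}}

```text
t: 4.3
tcp_pos: [518.1, -221.9, 47.1]
ee_rot: [[-0.695, 0.719, 0.001], [0.719, 0.695, -0.001], [-0.001, -0.0, -1.0]]
contact_force: [-2.1, -0.2, 5.9]
grip_width: 0.178
grasp_force: 59.5
```

```bash
python3 -c "
from go import *
go(517,-222.5,44,-2.5)"
```

```text
p [ 518.1 -221.9   47.1] yaw 44.0 tilt [ 0.0006 -0.0008] j [-35.  22. 101.  -0.  57. -79.] w 0.178 gf 59.5 F [-2.1 -0.2  5.9] M [-0.09  0.38 -0.09] t 4.3
  sh [ 0.3 -1.2  3.1] turn 46.5
```

Request:
{"name": "carry_out", "arguments": {
  "targets": [
    [[0, 0, 6], [0, 0, 0], 0],
    [[0, 0, 13], [0, 0, 0], 0],
    [[0, 0, 20], [0, 0, 0], 0],
    [[0, 0, 27], [0, 0, 0], 0],
    [[0, 0, 34], [0, 0, 0], 0],
    [[0, 0, 41], [0, 0, 0], 0],
    [[0, 0, 46.5], [0, 0, 0], 0],
    [[0, 0, 46.5], [0, 0, 0], 0]
  ]
}}

```text
t: 5.3
tcp_pos: [519.1, -221.6, 47.1]
ee_rot: [[0.042, 0.999, 0.003], [0.999, -0.042, -0.001], [-0.001, 0.003, -1.0]]
contact_force: [4.4, 1.8, 4.6]
grip_width: 0.176
grasp_force: 59.1
```

Request:
{"name": "carry_out", "arguments": {
  "targets": [
    [[0, 0, 0], [0, 0, 0], 0],
    [[0, 0, 0], [0, 0, 0], 1],
    [[0, 0, 0], [0, 0, 0], 1],
    [[0, 0, 0], [0, 0, 0], 1],
    [[0, 0, 0], [0, 0, -20], 1],
    [[0, 0, 0], [0, 0, -50], 1],
    [[0, 0, 0], [0, 0, -80], 1],
    [[0, 0, 0], [0, 0, -110], 1]
  ]
}}

```text
t: 6.3
tcp_pos: [517.4, -221.4, 157.0]
ee_rot: [[0.042, 0.999, -0.001], [0.999, -0.042, 0.0], [0.0, -0.001, -1.0]]
contact_force: [-0.5, -0.8, 0.0]
grip_width: 1.002
grasp_force: 0.0
```

```bash
python3 -c "
from go import *
d=grab('wrist','w2.png')
go(538.5,223.7,180,-12)
P=world(d);I=d['image'].astype(int);Z=P[...,2]
m=(I.max(-1)<80)&(Z>70)&(Z<80)&(np.hypot(P[...,0]-517,P[...,1]+222)<45)
q=P[m];w,V=np.linalg.eigh(np.cov(q[:,:2].T));print(m.sum(),q.mean(0),V[:,1],np.sqrt(w*12))
"
```

```text
p [ 519.6 -222.8  161.5] yaw -2.4 tilt [ 0.0048 -0.0036] j [-35.  13.  97.  -0.  69. -33.] w 1.002 gf 0.0 F [ 3.4 -1.1  2.7] M [-0.07 -0.1   0.01] t 6.35
  sh [ 4.469e+02  2.000e-01 -1.850e+01] turn 9.6
1592 [ 518.16406773 -221.9402691    75.26194375] [0.04994709 0.99875187] [15.83510353 53.12741048]
```

View pics/w2.png

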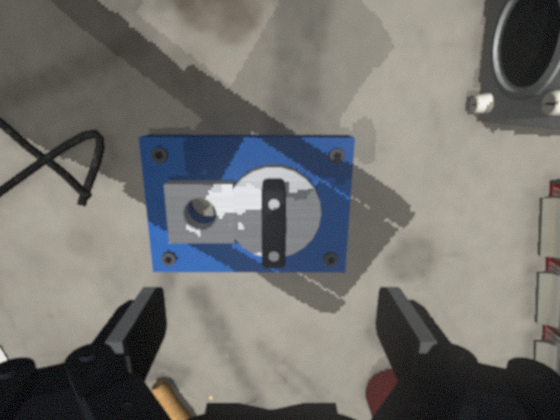

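The collar is lined up: the tongue now lies along the plate, with its hole at (200,212) over the base hole. Next is the red pin.

Request:
{"name": "carry_out", "arguments": {
  "targets": [
    [[0, 0, 1], [30, 0, -10], 1],
    [[0, 0, 2], [85, 0, -18], 1],
    [[0, 0, 4], [145, 0, -18], 1],
    [[0, 0, 6], [205, 0, -18], 1],
    [[0, 0, 8], [265, 0, -18], 1],
    [[0, 0, 9.5], [325, 0, -18], 1],
    [[0, 0, 9.5], [385, 0, -18], 1],
    [[0, 0, 9.5], [446, 0, -18], 1]
  ]
}}

```text
t: 7.35
tcp_pos: [536.4, 225.9, 174.0]
ee_rot: [[0.206, 0.978, 0.0], [0.978, -0.206, -0.0], [-0.0, 0.0, -1.0]]
contact_force: [0.5, -0.1, 0.7]
grip_width: 1.004
grasp_force: 0.0
```

Request:
{"name": "carry_out", "arguments": {
  "targets": [
    [[0, 0, 0], [0, 0, 0], 1],
    [[0, 0, 0], [0, 0, 0], 1],
    [[0, 0, 0], [0, 0, 0], 1],
    [[0, 0, 0], [0, 0, 0], 1],
    [[0, 0, 0], [0, 0, 0], 1],
    [[0, 0, 0], [0, 0, 0], 1],
    [[0, 0, 0], [0, 0, 0], 1],
    [[0, 0, 0], [0, 0, 0], 1]
  ]
}}

```text
t: 8.35
tcp_pos: [536.6, 224.2, 174.3]
ee_rot: [[0.206, 0.978, 0.0], [0.978, -0.206, 0.0], [0.0, 0.0, -1.0]]
contact_force: [-0.5, -0.2, 0.7]
grip_width: 1.002
grasp_force: 0.0
```

```bash
python3 -c "
from go import *
d=grab('wrist')
go(538.7,223.8,53,-12)
P=world(d);I=d['image'].astype(int);Z=P[...,2]
m=(I[...,0]>90)&(I[...,1]<70)&(Z>85)&(Z<95)&(np.hypot(P[...,0]-538,P[...,1]-224)<30)
q=P[m];print(m.sum(),q.mean(0),(q.min(0)+q.max(0))/2,np.ptp(q,0))
"
```

```text
p [536.6 224.2 174.3] yaw -11.9 tilt [-0. -0.] j [11. 14. 94. -0. 71. 23.] w 0.999 gf 0.0 F [0.3 0.2 0.2] M [-0.   -0.01 -0.  ] t 8.4
  sh [  0.    2.1 121.3] turn 0.1
778 [539.3921627  224.22993012  90.22896607] [539.2212621  223.76382588  88.88930512] [21.02445787 20.76529193  7.30066408]
```

Request:
{"name": "carry_out", "arguments": {
  "targets": [
    [[0, 0, 0], [0, 2.5, 25], 1],
    [[0, 0, 0], [0, 2.5, 55], 1],
    [[0, 0, 0], [0, 2.5, 85], 1],
    [[0, 0, 0], [0, 2.5, 108], 1],
    [[0, 0, 0], [0, 2.5, 120], 1],
    [[0, 0, 0], [0, 2.5, 120], 1],
    [[0, 0, 0], [0, 2.5, 120], 0.4],
    [[0, 0, 0], [0, 2.5, 120], 0]
  ],
  "force": 50
}}

```text
t: 9.4
tcp_pos: [539.9, 223.9, 55.5]
ee_rot: [[0.206, 0.978, 0.002], [0.978, -0.206, 0.0], [0.001, 0.002, -1.0]]
contact_force: [-1.0, -0.2, -0.0]
grip_width: 0.604
grasp_force: 0.0
```

Request:
{"name": "carry_out", "arguments": {
  "targets": [
    [[0, 0, 0], [0, 0, 0], 0],
    [[0, 0, 0], [0, 0, 0], 0],
    [[0, 0, 0], [0, 0, 0], 0],
    [[0, 0, 0], [0, 0, 0], 0],
    [[0, 0, 0], [0, 0, -10], 0],
    [[0, 0, 0], [0, 0, -40], 0],
    [[0, 0, 0], [0, 0, -80], 0],
    [[0, 0, 0], [0, 0, -110], 0]
  ]
}}

```text
t: 10.4
tcp_pos: [539.3, 223.7, 166.2]
ee_rot: [[0.206, 0.978, 0.001], [0.978, -0.206, 0.0], [0.0, 0.001, -1.0]]
contact_force: [0.7, -1.1, -1.2]
grip_width: 0.241
grasp_force: 49.1
```

```bash
python3 -c "
from go import *
d=grab('scene','s2.png')
go(462.5,-219.8,164,-2.5)
d=grab('wrist')
P=world(d);I=d['image'].astype(int);Z=P[...,2]
m=(I[...,0]>90)&(I[...,1]<70)&(I[...,2]<70)&(Z>150)
q=P[m];print(m.sum(),q.mean(0) if m.any() else '')
"
```

```text
p [541.5 224.3 170.5] yaw -11.9 tilt [0.0072 0.0014] j [11. 15. 94.  0. 71. 23.] w 0.245 gf 49.1 F [2.8 0.6 2.4] M [ 0.04 -0.1  -0.02] t 10.45
  sh [-450.8   14.2    6.5] turn -9.4
2796 [541.03396843 226.84077669 202.23011433]
```

View pics/s2.png

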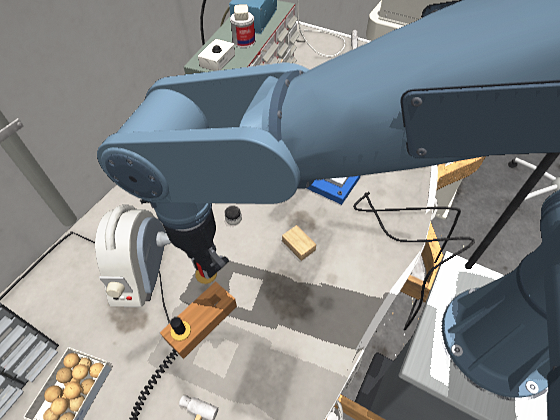

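The red pin has been lifted out of the rest at about (205,270), and the black one is still in place at (180,328). I'll carry the red pin over the hole and turn it so the fingers close across the plate, clear of the bar.

Request:
{"name": "carry_out", "arguments": {
  "targets": [
    [[0, 0, 4], [-25, 1, 0], 0],
    [[0, 0, 12], [-70, 3, 0], 0],
    [[0, 0, 20], [-120, 5, 0], 0],
    [[0, 0, 29], [-170, 7, 0], 0],
    [[0, 0, 38], [-220, 8, 0], 0],
    [[0, 0, 47], [-270, 10, 0], 0],
    [[0, 0, 56], [-320, 12, 0], 0],
    [[0, 0, 64], [-365, 14, 0], 0]
  ]
}}

```text
t: 11.5
tcp_pos: [476.2, -137.7, 163.1]
ee_rot: [[0.971, 0.238, -0.001], [0.238, -0.971, 0.001], [-0.001, -0.001, -1.0]]
contact_force: [1.5, -0.1, -0.8]
grip_width: 0.241
grasp_force: 49.1
```

```bash
python3 -c "
from go import *
go(462.7,-219.8,164,-92.5)"
```

```text
p [ 476.2 -137.7  163.1] yaw -76.2 tilt [-0.0014  0.0008] j [-30.   5. 107.  -0.  69.  46.] w 0.241 gf 49.1 F [ 1.5 -0.1 -0.8] M [-0.05 -0.03 -0.03] t 11.5
  sh [-32.7  76.6  -0.9] turn 16.3
```

Request:
{"name": "carry_out", "arguments": {
  "targets": [
    [[0, 0, 5], [-11, 25, 0], 0],
    [[0, 0, 10], [-22, 51, 0], 0],
    [[0, 0, 16.5], [-33, 77, 0], 0],
    [[0, 0, 16.5], [-33, 77, 0], 0],
    [[0, 0, 16.5], [-33, 77, 0], 0],
    [[0, 0, 16.5], [-33, 77, 0], 0],
    [[0, 0, 16.5], [-33, 77, 0], 0],
    [[0, 0, 16.5], [-33, 77, 0], 0]
  ]
}}

```text
t: 12.5
tcp_pos: [464.3, -218.6, 164.3]
ee_rot: [[0.999, -0.041, 0.0], [-0.041, -0.999, -0.0], [0.0, 0.0, -1.0]]
contact_force: [0.5, -0.4, -1.2]
grip_width: 0.242
grasp_force: 49.1
```

```bash
python3 -c "
from go import *
go(462.7,-219.8,54,-92.5)
d=grab('wrist','w3.png')"
```

```text
p [ 464.3 -218.6  164.3] yaw -92.4 tilt [ 0.0001 -0.    ] j [-38.   7. 105.   0.  69.  54.] w 0.242 gf 49.1 F [ 0.5 -0.4 -1.2] M [0.02 0.02 0.01] t 12.5
  sh [ -1.5   1.2 110.3] turn 0.1
```

View pics/w3.png

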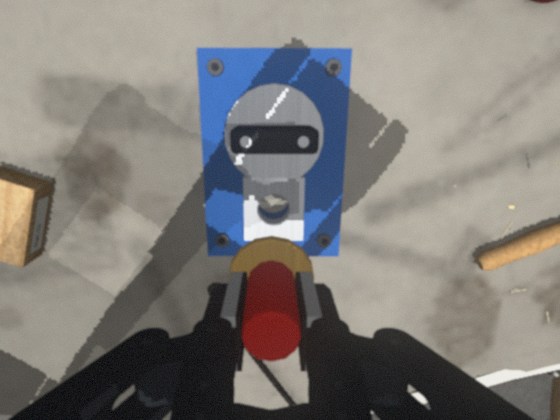

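The pin hangs straight in the fingers, and the tongue hole is at (273,207) just ahead of it, lined up with the base hole. I'll go down to just above the hole.

Request:
{"name": "carry_out", "arguments": {
  "targets": [
    [[0, 0, 0], [-1.5, 1, 20], 0],
    [[0, 0, 0], [-1.5, 1, 40], 0],
    [[0, 0, 0], [-1.5, 1, 60], 0],
    [[0, 0, 0], [-1.5, 1, 72], 0],
    [[0, 0, 0], [-1.5, 1, 75], 0],
    [[0, 0, 0], [-1.5, 1, 75], 0],
    [[0, 0, 0], [-1.5, 1, 75], 0],
    [[0, 0, 0], [-1.5, 1, 75], 0]
  ]
}}

```text
t: 13.55
tcp_pos: [463.0, -220.3, 89.9]
ee_rot: [[0.999, -0.042, 0.001], [-0.042, -0.999, -0.001], [0.001, 0.001, -1.0]]
contact_force: [0.3, 0.3, -1.1]
grip_width: 0.243
grasp_force: 49.1
```

```bash
python3 -c "
from go import *
go(462.7,-219.8,54,-92.5)
d=grab('wrist','w4.png');K=d['mtx'];T=np.array(d['cam_to_world'])
for q in ([462.7,-219.8,39],[517.3,-222,75]):
    c=np.linalg.inv(T)@[*q,1];print(c[:2]/c[2]*K[0,0]+K[:2,2])"
```

```text
p [ 463.  -220.3   89.9] yaw -92.4 tilt [ 0.0009 -0.0008] j [-39.  13. 107.  -0.  60.  54.] w 0.243 gf 49.1 F [ 0.3  0.3 -1.1] M [ 0.01  0.01 -0.02] t 13.55
  sh [-0.3 -0.5 35.9] turn 0.1
[268.29011265 244.92533153]
[267.22178436 158.4499551 ]
```

View pics/w4.png

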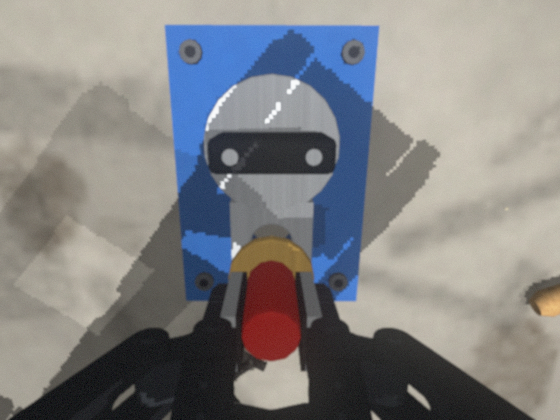

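The pin tip is at the tongue hole, with the hole's rim showing at (272,235) and the pin centred on column 271. I'll insert it gently.

Request:
{"name": "carry_out", "arguments": {
  "targets": [
    [[0, 0, 0], [0, 0, 5], 0],
    [[0, 0, 0], [0, 0, 10], 0],
    [[0, 0, 0], [0, 0, 15], 0],
    [[0, 0, 0], [0, 0, 20], 0],
    [[0, 0, 0], [0, 0, 25], 0],
    [[0, 0, 0], [0, 0, 29], 0],
    [[0, 0, 0], [0, 0, 32], 0],
    [[0, 0, 0], [0, 0, 32], 0]
  ]
}}

```text
t: 14.6
tcp_pos: [462.5, -219.9, 57.0]
ee_rot: [[0.999, -0.042, -0.0], [-0.042, -0.999, 0.0], [-0.0, -0.0, -1.0]]
contact_force: [0.8, 0.8, -1.5]
grip_width: 0.246
grasp_force: 49.1
```

Request:
{"name": "carry_out", "arguments": {
  "targets": [
    [[0, 0, 0], [0, 0, 0.5], 0],
    [[0, 0, 0], [0, 0, 1], 0],
    [[0, 0, 0], [0, 0, 1.5], 0],
    [[0, 0, 0], [0, 0, 2], 0],
    [[0, 0, 0], [0, 0, 2], 0],
    [[0, 0, 0], [0, 0, 2], 0],
    [[0, 0, 0], [0, 0, 2], 0],
    [[0, 0, 0], [0, 0, 2], 0]
  ]
}}

```text
t: 15.6
tcp_pos: [462.6, -220.0, 55.3]
ee_rot: [[0.999, -0.042, -0.0], [-0.042, -0.999, -0.0], [-0.0, 0.0, -1.0]]
contact_force: [-0.1, -0.3, -0.4]
grip_width: 0.238
grasp_force: 49.1
```

Request:
{"name": "carry_out", "arguments": {
  "targets": [
    [[0, 0, 0], [0, 0, 0], 0.4],
    [[0, 0, 0], [0, 0, 0], 0.8],
    [[0, 0, 0], [0, 0, 0], 0.8],
    [[0, 0, 0], [0, 0, 0], 0.8],
    [[0, 0, 0], [0, 0, -20], 0.8],
    [[0, 0, 0], [0, 0, -50], 0.8],
    [[0, 0, 0], [0, 0, -90], 0.8],
    [[0, 0, 0], [0, 0, -130], 0.8]
  ]
}}

```text
t: 16.6
tcp_pos: [462.4, -219.8, 186.4]
ee_rot: [[0.999, -0.042, -0.0], [-0.042, -0.999, 0.0], [-0.0, -0.0, -1.0]]
contact_force: [0.4, -0.8, 0.4]
grip_width: 0.797
grasp_force: 0.0
```

Request:
{"name": "carry_out", "arguments": {
  "targets": [
    [[0, 0, 0], [-10, 0, 0], 0.8],
    [[0, 0, 0], [-20, 0, 0], 0.8],
    [[0, 0, 0], [-20, 0, 0], 0.8],
    [[0, 0, 0], [-20, 0, 0], 0.8],
    [[0, 0, 0], [-20, 0, 0], 0.8],
    [[0, 0, 0], [-20, 0, 0], 0.8],
    [[0, 0, 0], [-20, 0, 0], 0.8],
    [[0, 0, 0], [-20, 0, 0], 0.8]
  ]
}}

```text
t: 17.6
tcp_pos: [442.7, -219.2, 185.3]
ee_rot: [[0.999, -0.042, 0.0], [-0.042, -0.999, -0.0], [0.0, 0.0, -1.0]]
contact_force: [-0.1, 0.1, 0.2]
grip_width: 0.801
grasp_force: 0.0
```

```bash
python3 -c "
from go import *
d=grab('wrist','w5.png')
P=world(d);I=d['image'].astype(int);Z=P[...,2]
m=(I[...,0]>90)&(I[...,1]<70)&(I[...,2]<70)&(np.hypot(P[...,0]-462,P[...,1]+220)<35)
t=m&(Z>np.nanpercentile(Z[m],95)-4);q=P[t];print('knob top',t.sum(),q.mean(0),(q.min(0)+q.max(0))/2)
b=(I.max(-1)<80)&(Z>70)&(Z<80)&(np.hypot(P[...,0]-517,P[...,1]+222)<45)
q=P[b];w,V=np.linalg.eigh(np.cov(q[:,:2].T));print(q.mean(0),V[:,1]);go(462,-220,180)"
```

```text
knob top 691 [ 463.51100491 -221.10403703   89.39698748] [ 463.33345484 -221.06334644   88.95233435]
[ 518.19777242 -224.39792974   75.37745103] [0.03842658 0.99926143]
p [ 442.7 -219.1  185.3] yaw -92.4 tilt [-0.  0.] j [-40.   3. 106.   0.  71.  52.] w 0.797 gf 0.0 F [ 0.6 -0.9 -0.5] M [ 0.05 -0.02  0.02] t 17.65
  sh [19.4  0.1  5.3] turn None
```

View pics/w5.png

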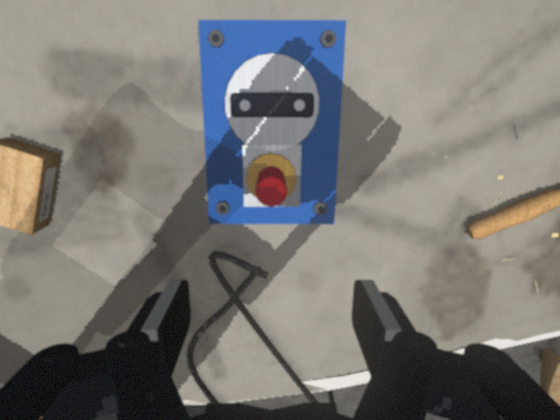

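The pin stands upright at (271,183) with its flange on the tongue. The knob top is 89 mm above the bench, which matches fully home, and the gripper is clear. I'll hand the job in.

```bash
python3 -c "
from workcell import *
print(sign_off())"
```

```text
the job is handed in; nothing more can be done
None
```

I lined up the collar, put the red pin through both holes, upright and fully home by camera measurement, left the black pin in its rest, and handed the job in at about 18 s; no verdict came back.

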